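Lay the breakfast tray and the cook's tray

ROBOT

A 6-joint arm with a two-finger parallel gripper is mounted at the origin on a cart in front of the work surface, level with it; the furniture and walls round the work are solid. World frame = base frame: x ahead of the robot, y to its left, z up, the work surface at z = 0. Lengths are in m, angles in rad, forces in N, time in s.
With the tool pointing down it reaches from about 0.25 to 0.725 m from the base axis. Payload 4 kg.
Tool frame: the origin (TCP) lies on the centre line of the jaws, within the pads' length; the fingertips stand 14 mm ahead of it and the grasp point (between the pads) lies 5 mm behind it; z points along the fingers, x is the direction in which the jaws open and shut, and the axes are right-handed (so a half turn about z gives the same grasp; the last joint's range is limited). The gripper opens to 85 mm and grips with 20 to 120 N. Pads are 22 mm wide; open, the fingers measure 114 mm over their backs; the gripper's body (76 mm by 85 mm) begins 54 mm behind the grasp point. The pads swing forward as they close: fully open they stand 13 mm farther back than shut.
Start: joints at [0, 0.241, 0.005, 1.335, 0, 1.571], TCP at [0.5, -0, 0.245] pointing down, gripper open.
Joint ranges: [-2.72, 2.72], [-1.05, 1.87], [-1.09, 1.28], [-1.99, 2.15], [-1.42, 1.44], [-3.14, 3.14]. Speed limits (rad/s): [2.79, 2.79, 3.14, 3.14, 3.14, 3.14].

INTERFACE

Orientations are given as a unit quaternion [x, y, z, w].
In Python, from workcell import bot gives the robot as it stands.
- The arm moves only by the tool play_rows, never from a script. Its argument "motion" is a list of rows, each an object with "fingers": the closure, from -1 (fully open) to 1 (shut), so that 0 is half open; "translation": the shift along the tool's x, y, z in cm, a list of three; "roll": the turn about the tool's z in degrees. A call has 1 to 20 rows; each row is the pose to reach, as a shift and turn from the pose commanded when the call began, along the tool's axes at that moment; what a row does not reach only later rows make up. A row lasts 1/12 s, in which the tool goes at most 41.7 mm and 7.16 degrees, less where a joint would pass 70% of its speed; a pose out of reach is approached as far as the arm can. A call with a gripper value outside its range is refused whole. The fingers move at their own pace and stop on an object; the grip force is fixed at half the most. Time passes only in rows, so rows that repeat a pose let the fingers close. It gives the time, the measured TCP pose, the force and the opening at its end, in the units of the state.
- bot.get_obs(): the state, without advancing time (a new reading comes with each control period).
- bot.camera(name): name is "scene" or "side" or "wrist"; returns a dict with "pixels" (384x512x3 uint8, red, green, blue), "intrinsics" (3x3 intrinsics, pixels), "k1" (the pictures are not rectified: a ray, as slopes to the right and down, at radius r is drawn at 1 + k1 r^2 times it, then the intrinsics apply), "world_to_cam" (4x4, takes a point from world to camera coordinates). Camera axes: x right, y down, z forward; pixel columns grow to the right and rows downward; lengths in m; the calibration is good to about 2 mm. A picture is of the moment at which its call begins. There is no depth.
- bot.job_done(): hands the job in, once; it reports no verdict.
The state is a dict: "clock": time; "joint_pos": joint angles; "joint_vel": joint speeds; "tau": joint torques, N m; "eef_pos": TCP position; "tool_rot": TCP orientation; "ft_force": force on the tool from outside, world axes, zero at the start; "ft_torque": the same for the moment, N m; "grip_width": finger opening in m.
Only numpy, scipy, OpenCV 4.12 (cv2) and the standard library are available. Lean on these libraries where they do the work, as an engineer would, in place of code of your own. Each camera call takes 0.05 s, during which the arm holds its last target. There are 200 camera calls.

TASK

Lay the two trays with the four jars that stand out on the open worktop near them (not the similar ones along the back wall and at the far right); left, right, front and back are as the robot sees them. On the white tray stand the red-lidded honey jar on the left pad and the salt shaker to the right of it on the other pad; on the blue tray stand the black-capped spice jar on the front pad and the yellow-capped spice jar behind it on the back pad. Each must stand upright in the middle of its pad; knock nothing over and leave the garlic, the lemon and the ramekin where they are.

Things in the scene. Friction and masses are not known exactly. Their poses are not given: they have to be found in the camera images.
- honey_mid (a point): Honey jar with a red lid and pale amber contents, 58 mm (x) by 62 mm (y) and 86 mm high, about 0.36 kg, standing upright; the point is its centre, 43 mm above its underside, z along the jar. Rigid and solid; grasp it across its sides from above. The lid, 56 mm across, begins 75 mm above the underside. Starts on the open worktop; similar jars at the far right are not meant.
- salt_mid (a point): Salt shaker, clear glass with white salt and a silver-grey domed top, round, 44 mm in diameter, 90 mm high, about 0.10 kg, standing upright; the point is its centre, 45 mm above its underside. The body is 44 mm wide up to about 74 mm, the dome above it 34 mm.
- yellow_spice_mid (a point): Round glass spice jar with a mustard-yellow cap, 42 mm in diameter, 106 mm high, about 0.11 kg, standing upright; the point is its centre, 53 mm above its underside. Starts on the open worktop; similar jars at the back wall are not meant.
- black_spice_mid (a point): Round glass spice jar with a black cap and green label, 40 mm in diameter, 105 mm high, about 0.11 kg, standing upright; the point is its centre, 52.5 mm above its underside. Starts on the open worktop; similar jars at the back wall are not meant.
- white_tray: White tray, fixed to the worktop, 110 mm (its x) by 210 mm (its y), with a low rim 16 mm high and 6 mm thick; its level floor is 8 mm above the worktop. Origin: centre of its underside; x points away from the robot, y to the robot's left (turned by up to 0.3 rad). Two round flat cork pads, 80 mm in diameter, flush with the floor, centred at 50 mm along its +y (left pad) and at 50 mm along its -y (right pad).
- blue_tray: Blue tray, fixed to the worktop, 210 mm (its x) by 110 mm (its y), with a low rim 16 mm high and 6 mm thick; its level floor is 8 mm above the worktop. Origin: centre of its underside; x points away from the robot, y to the robot's left (turned by up to 0.3 rad). Two round flat cork pads, 80 mm in diameter, flush with the floor, centred at 50 mm along its +x (back pad) and at 50 mm along its -x (front pad). Which tray is on the robot's left varies.
- garlic_mid (a point): Loose garlic bulb, off-white, 56 mm across and 56 mm high, the point at its centre; a bystander near the trays, to be left where it is.
- lemon_mid (a point): Loose yellow lemon, 71 by 53 by 51 mm, the point at its centre; a bystander near the trays, to be left where it is.
- ramekin_mid (a point): Loose small white fluted ramekin (open dish), 80 mm in diameter, 42 mm high, the point at its centre; a bystander near the trays, to be left where it is.
Mind the look-alikes: they are no part of the job. Leave any pink look-alike of the part that bears salt_mid alone.

How it is judged:
At the end, for the whole second after the job is handed in: White tray: honey jar on the left pad, salt on the right. Blue tray: yellow-capped jar on the back pad, black-capped on the front. Each centre within 14 mm of its pad's centre along each tray axis, standing on the tray floor (within 6 mm), upright within 0.15 rad, at rest (x of honey_mid in the frame of white_tray between -0.014 and 0.014 m and y of honey_mid in the frame of white_tray between 0.036 and 0.064 m and z of honey_mid in the frame of white_tray between 0.0448 and 0.0568 m and angle between each of honey_mid, salt_mid, yellow_spice_mid, black_spice_mid's own z axis and vertical below 0.15 rad and linear speed of each of honey, salt, yellow_spice, black_spice below 0.02 m/s and x of salt_mid in the frame of white_tray between -0.014 and 0.014 m and y of salt_mid in the frame of white_tray between -0.064 and -0.036 m and z of salt_mid in the frame of white_tray between 0.0468 and 0.0588 m and x of yellow_spice_mid in the frame of blue_tray between 0.036 and 0.064 m and y of yellow_spice_mid in the frame of blue_tray between -0.014 and 0.014 m and z of yellow_spice_mid in the frame of blue_tray between 0.0548 and 0.0668 m and x of black_spice_mid in the frame of blue_tray between -0.064 and -0.036 m and y of black_spice_mid in the frame of blue_tray between -0.014 and 0.014 m and z of black_spice_mid in the frame of blue_tray between 0.0543 and 0.0663 m); the robot touches nothing.
It fails at once if the garlic is moved more than 25 mm (distance of garlic_mid from where it was at the start of the episode above 0.025 m).
It fails at once if the lemon is moved more than 25 mm (distance of lemon_mid from where it was at the start of the episode above 0.025 m).
It fails at once if the ramekin is moved more than 25 mm (distance of ramekin_mid from where it was at the start of the episode above 0.025 m).
It fails at once if one of the four jars is knocked over (angle between any of honey_mid, salt_mid, yellow_spice_mid, black_spice_mid's own z axis and vertical above 0.8 rad).
It also fails if it takes over 118 s, if anything falls off the work surface, if the arm or the gripper's body presses on something with over 40 N, if the wrist force passes 120 N, or if a joint passes its speed limit or range.

## Working session

There is one attempt and no reset: what is moved stays moved. The work goes in short steps, Python scripts to look and compute and a tool call to move; the robot and the scene stay as the last step left them, time stands still between calls to the robot, and variables do not carry over. Pictures are saved under pics/ and viewed, about 12 in all and at most 16, crops included, and the job is handed in when it is done.

Besides the shell and the picture viewer there is one more tool, called after "Request:" as name(argument=value, ...) on one line, values as JSON. play_rows: Moves the arm, as the interface text tells. Its arguments: {"type":"object","properties":{"motion":{"type":"array","items":{"type":"object","properties":{"fingers":{"type":"number"},"translation":{"type":"array","items":{"type":"number"}},"roll":{"type":"number"}}}}},"required":["motion"]}

```bash
mkdir -p pics
cat > h.py <<'E'
import numpy as np, cv2
from workcell import bot
def shot(n,f):
    c=bot.camera(n); cv2.imwrite('pics/'+f,c['pixels'][:,:,::-1]); np.savez('pics/'+f+'.npz',**{k:np.array(v) for k,v in c.items()}); return c
def load(f): return np.load('pics/'+f+'.npz')
def ray(c,u,v):
    K=c['intrinsics'];k=float(c['k1']); d=np.array([(u-K[0,2])/K[0,0],(v-K[1,2])/K[1,1]]); p=d.copy()
    for _ in range(30): p=d/(1+k*(p@p))
    T=c['world_to_cam'];R=T[:3,:3]; return -R.T@T[:3,3], R.T@np.array([p[0],p[1],1])
def at(c,u,v,z):
    o,d=ray(c,u,v); return (o+d*(z-o[2])/d[2]).round(4)
def proj(c,P):
    T=c['world_to_cam'];K=c['intrinsics']; q=T[:3,:3]@np.array(P)+T[:3,3]; p=q[:2]/q[2]; p=p*(1+float(c['k1'])*(p@p))
    return (K[:2,:2]@p+K[:2,2]).round(1)
E
python3 - <<'E'
from h import *
for n in ('scene','side','wrist'):
    c=shot(n,n+'0.png'); o,d=ray(c,256,192); print(n,o.round(3),d.round(3),c['k1'])
a=[cv2.resize(cv2.imread(f'pics/{n}0.png'),(800,600),interpolation=cv2.INTER_CUBIC) for n in ('scene','side','wrist')]
for n,i in zip(('scene','side','wrist'),a): cv2.imwrite(f'pics/{n}0b.png',i)
print(bot.get_obs())
E
```

```text
scene [-0.52  -0.621  0.856] [ 0.7    0.428 -0.572] 0.005700954969599961
side [ 0.29  -1.31   1.126] [ 0.152  0.779 -0.608] 0.026210632062343545
wrist [0.499 0.08  0.373] [ 0.007 -0.312 -0.95 ] -0.003018855319459142
{'clock': 0.15, 'joint_pos': array([-8.42867242e-06,  2.41272041e-01,  4.06709687e-03,  1.33520482e+00,
       -9.35693947e-06,  1.57078710e+00]), 'joint_vel': array([-0.00204176, -0.00333197,  0.00444343,  0.00018479, -0.00012366,
        0.00046322]), 'tau': array([-1.62746033e-03, -3.72633219e+01,  2.52638429e+01,  1.23480460e-02,
       -1.30651040e-05,  1.49362950e-05]), 'eef_pos': array([ 4.99557403e-01, -6.91943968e-06,  2.44614158e-01]), 'tool_rot': array([ 9.99999675e-01,  4.02151627e-07, -8.06720862e-04,  4.67134725e-06]), 'ft_force': array([-0.07674963, -0.58884269,  0.4014793 ]), 'ft_torque': array([ 0.04540006, -0.03859864, -0.00531398]), 'grip_width': 0.08530236416831516}
```

View pics/scene0b.png

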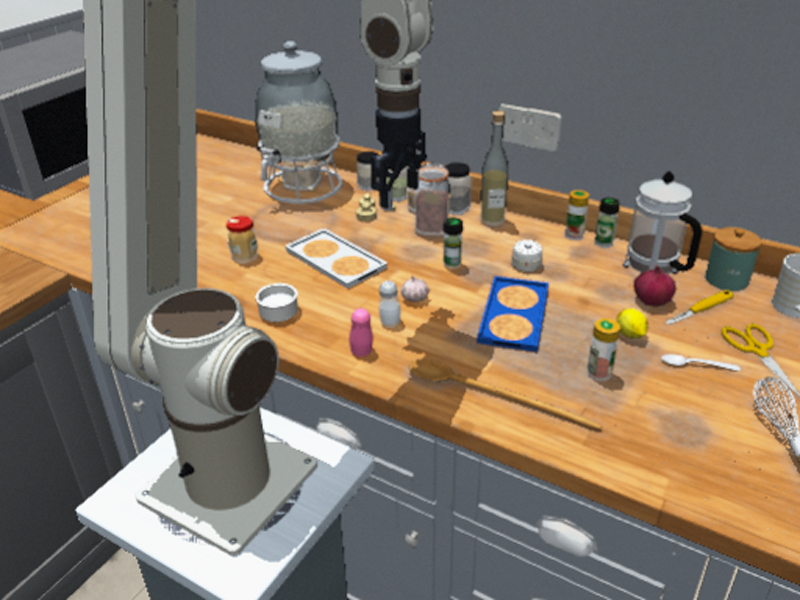

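View pics/side0b.png

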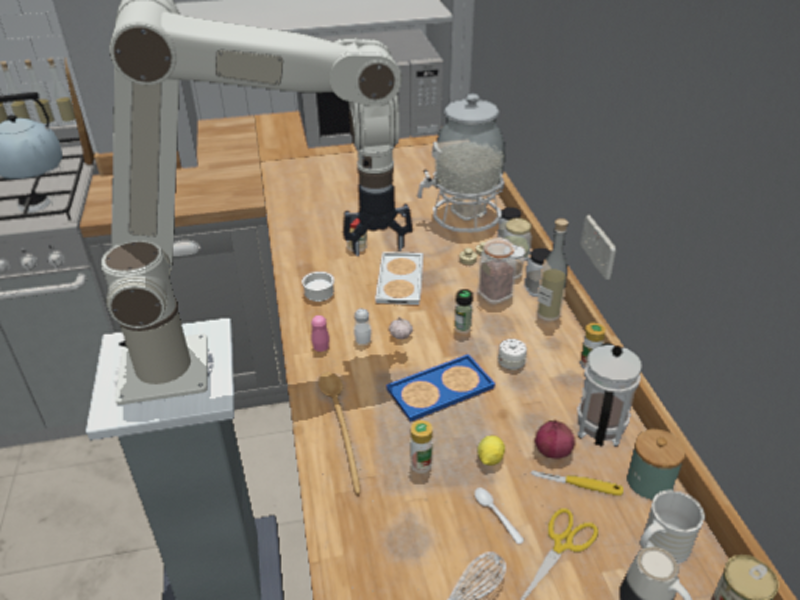

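View pics/wrist0b.png

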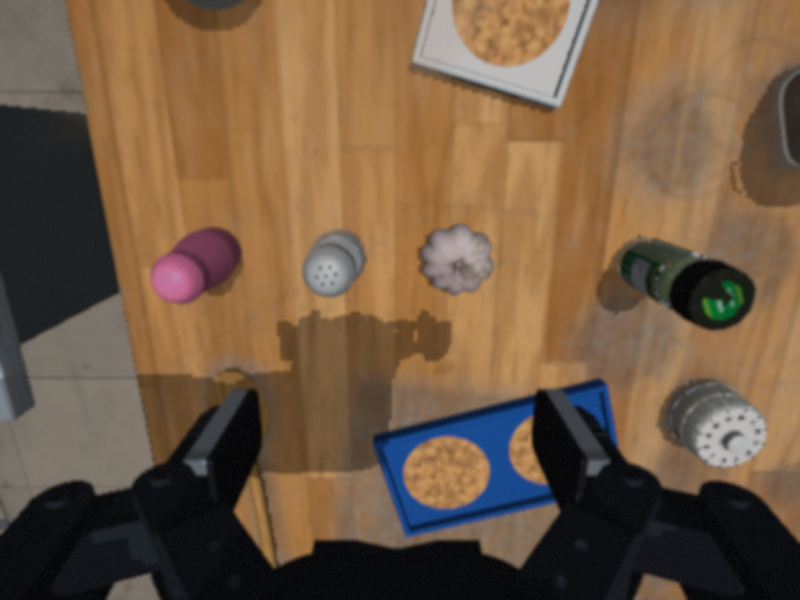

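The salt shaker is at scene (388,303), with a silver dome; the pink one at (361,333) is the look-alike. Honey is the red lid at (241,240). The black-capped jar is at (453,243), not the back-wall one at (607,222). The yellow-capped jar is at (603,350), not the back-wall one at (577,213). White tray pads are at (321,247) and (351,265), blue tray pads at (517,297) and (511,327).

Run:
```python
from h import *
s=800/512
S,D,W=[load(n+'0.png') for n in('scene','side','wrist')]
def p(n,c,u,v,z): print(n,at(c,u/s,v/s,z))
print('scene'); 
for n,u,v,z in [('wL',321,247,.008),('wR',351,266,.008),('bB',517,297,.008),('bF',511,327,.008),('honeytop',240,222,.086),('salttop',388,285,.088),('blacktop',454,223,.105),('yeltop',605,326,.106),('lemon',633,323,.025),('garlic',415,289,.028),('ram rim',277,293,.042)]: p(n,S,u,v,z)
print('side')
for n,u,v,z in [('wL',403,267,.008),('wR',400,289,.008),('bB',461,379,.008),('bF',420,395,.008),('salttop',362,313,.088),('blacktop',465,294,.105),('yeltop',422,428,.106),('lemon',491,450,.025),('garlic',400,328,.028),('ram rim',318,279,.042)]: p(n,D,u,v,z)
print('wrist')
for n,u,v,z in [('wR',511,15,.008),('bF',447,472,.008),('salttop',329,271,.09),('blacktop',718,300,.105),('garlic',457,258,.04)]: p(n,W,u,v,z)
im=cv2.imread('pics/scene0.png')
def crop(i,x,y,w=48): return cv2.resize(i[y-w:y+w,x-w:x+w],(400,300) if 0 else (300,300),interpolation=cv2.INTER_CUBIC)
cv2.imwrite('pics/crops.png',np.vstack([np.hstack([crop(im,154,154),crop(im,248,200)]),np.hstack([crop(im,290,160),crop(im,386,222)])]))
```

```text
scene
wL [0.6091 0.269  0.008 ]
wR [0.5763 0.1676 0.008 ]
bB [ 0.6413 -0.1818  0.008 ]
bF [ 0.5453 -0.2113  0.008 ]
honeytop [0.5056 0.3982 0.086 ]
salttop [ 0.4518 -0.0027  0.088 ]
blacktop [ 0.6906 -0.0147  0.105 ]
yeltop [ 0.5004 -0.3912  0.106 ]
lemon [ 0.6444 -0.4075  0.025 ]
garlic [ 0.5417 -0.0079  0.028 ]
ram rim [0.3817 0.2061 0.042 ]
side
wL [0.6068 0.2628 0.008 ]
wR [0.5793 0.1687 0.008 ]
bB [ 0.6428 -0.1836  0.008 ]
bF [ 0.5444 -0.2126  0.008 ]
salttop [ 0.456  -0.0076  0.088 ]
blacktop [ 0.6959 -0.0112  0.105 ]
yeltop [ 0.5065 -0.3936  0.106 ]
lemon [ 0.6413 -0.4045  0.025 ]
garlic [ 0.5433 -0.0074  0.028 ]
ram rim [0.3772 0.2106 0.042 ]
wrist
wR [0.5768 0.1639 0.008 ]
bF [ 0.5455 -0.2075  0.008 ]
salttop [0.4572 0.0058 0.09  ]
blacktop [ 0.6912 -0.0082  0.105 ]
garlic [0.5426 0.0024 0.04  ]
```

View pics/crops.png

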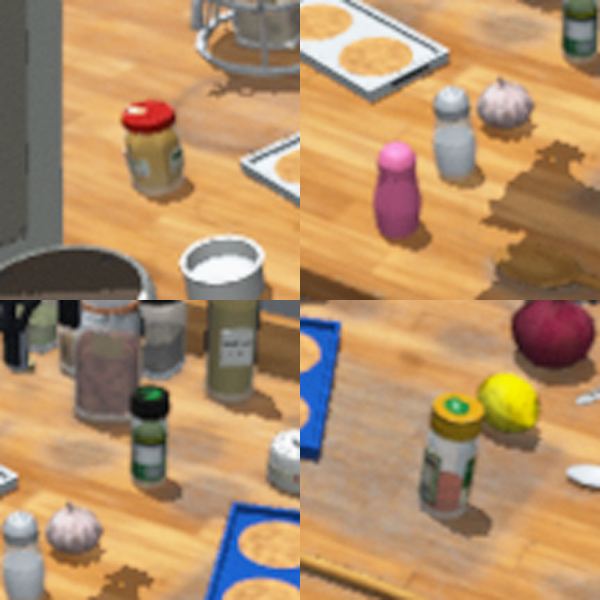

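Candidates confirmed in the crops: red lid, silver dome, black cap and yellow cap. Starting with the salt shaker.

Request:
play_rows(motion=[{"translation": [-1, 0, 1], "roll": -7, "fingers": -1}, {"translation": [-2, 0, 2], "roll": -14, "fingers": -1}, {"translation": [-3, 0, 3], "roll": -21, "fingers": -1}, {"translation": [-4, 0, 4], "roll": -28, "fingers": -1}, {"translation": [-4.5, 0.1, 5], "roll": -35, "fingers": -1}, {"translation": [-4.5, 0.1, 6], "roll": -42, "fingers": -1}, {"translation": [-4.5, 0.1, 6.5], "roll": -49, "fingers": -1}, {"translation": [-4.5, 0.1, 6.5], "roll": -56, "fingers": -1}, {"translation": [-4.5, 0.1, 6.5], "roll": -63, "fingers": -1}, {"translation": [-4.5, 0.1, 6.5], "roll": -70, "fingers": -1}, {"translation": [-4.5, 0.1, 6.5], "roll": -77, "fingers": -1}, {"translation": [-4.5, 0.1, 6.5], "roll": -84, "fingers": -1}, {"translation": [-4.5, 0.1, 6.5], "roll": -90, "fingers": -1}, {"translation": [-4.5, 0.1, 6.5], "roll": -90, "fingers": -1}, {"translation": [-4.5, 0.1, 6.5], "roll": -90, "fingers": -1}])

```text
clock: 1.4
eef_pos: [0.4548, -0.001, 0.1801]
tool_rot: [0.708, 0.706, -0.0, -0.0]
ft_force: [0.7, 0.6, 0.1]
grip_width: 0.0856
```

Run:
```python
from h import *
c=shot('wrist','w1.png'); i=cv2.imread('pics/w1.png')
cv2.imwrite('pics/w1b.png',cv2.resize(i,(800,600),interpolation=cv2.INTER_CUBIC))
o=bot.get_obs(); print(o['eef_pos'],o['joint_pos'],o['tool_rot'])
print(proj(c,[.455,-.001,.09])*1.5625)
s=800/512;S=load('scene0.png');D=load('side0.png');W=load('wrist0.png')
for n,u,v in [('canister base',432,225),('pot base',527,265)]: print(n,at(S,u/s,v/s,0))
print('pot',at(W,718/s,440/s,.05))
```

```text
[ 0.45485381 -0.00101157  0.18013544] [-2.21982678e-03  1.93761009e-01 -2.30237277e-01  1.14721676e+00
 -6.46190222e-06  3.25896637e-04] [ 7.08006241e-01  7.06206144e-01 -1.50187401e-04 -1.45898527e-04]
[396.5625 317.1875]
canister base [0.8266 0.1102 0.    ]
pot base [ 0.7724 -0.1485  0.    ]
pot [ 0.7556 -0.144   0.05  ]
```

View pics/w1b.png

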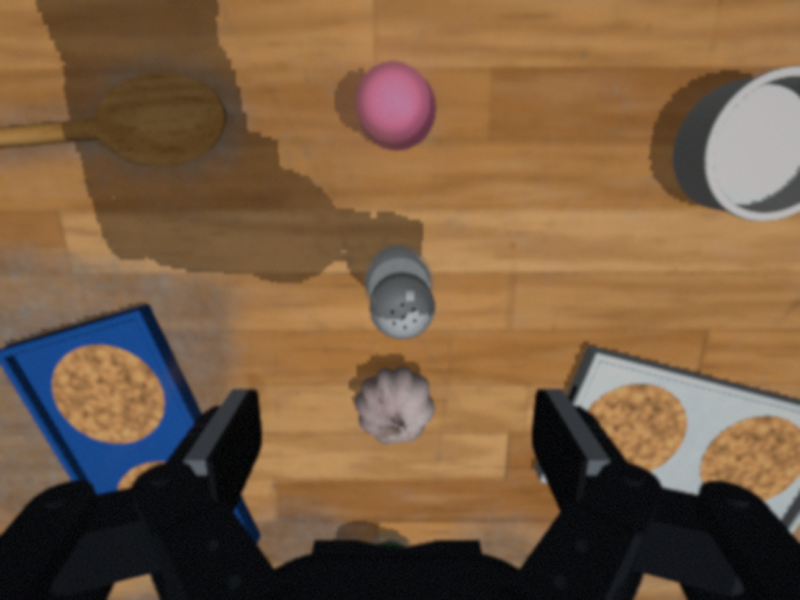

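Salt dome centre at (402,308), white pads at (637,428) and (753,457), blue front pad at (108,394). Pink is at (396,105) and garlic at (395,405), both well clear.

Run:
```python
from h import *
s=800/512;c=load('w1.png')
for n,u,v,z in [('salt',402,310,.088),('wR',637,428,.008),('wL',753,457,.008),('bF',108,394,.008),('base far edge',399,247,.07)]: print(n,at(c,u/s,v/s,z))
```

```text
salt [0.4519 0.0017 0.088 ]
wR [0.573  0.1759 0.008 ]
wL [0.5988 0.2676 0.008 ]
bF [ 0.5433 -0.2085  0.008 ]
base far edge [4.24e-01 3.00e-04 7.00e-02]
```

Request:
play_rows(motion=[{"translation": [0.2, -0.2, 2], "roll": 0, "fingers": -1}, {"translation": [0.2, -0.2, 4.5], "roll": 0, "fingers": -1}, {"translation": [0.2, -0.2, 7], "roll": 0, "fingers": -1}, {"translation": [0.2, -0.2, 9.5], "roll": 0, "fingers": -1}, {"translation": [0.2, -0.2, 11.5], "roll": 0, "fingers": -1}, {"translation": [0.2, -0.2, 12.7], "roll": 0, "fingers": -1}, {"translation": [0.2, -0.2, 13], "roll": 0, "fingers": -1}, {"translation": [0.2, -0.2, 13], "roll": 0, "fingers": -0.4}, {"translation": [0.2, -0.2, 13], "roll": 0, "fingers": 0}, {"translation": [0.2, -0.2, 13], "roll": 0, "fingers": 0.4}, {"translation": [0.2, -0.2, 13], "roll": 0, "fingers": 1}, {"translation": [0.2, -0.2, 13], "roll": 0, "fingers": 1}, {"translation": [0.2, -0.2, 13], "roll": 0, "fingers": 1}, {"translation": [0.2, -0.2, 13], "roll": 0, "fingers": 1}, {"translation": [0.2, -0.2, 13], "roll": 0, "fingers": 1}])

```text
clock: 2.7
eef_pos: [0.4543, 0.0008, 0.052]
tool_rot: [0.707, 0.707, 0.001, 0.001]
ft_force: [-1.0, 0.1, 4.7]
grip_width: 0.0358
```

Request:
play_rows(motion=[{"translation": [0, 0, -1], "roll": 0, "fingers": 1}, {"translation": [0, 0, -3], "roll": 0, "fingers": 1}, {"translation": [0, 0, -6], "roll": 0, "fingers": 1}, {"translation": [0, 0, -9], "roll": 0, "fingers": 1}, {"translation": [1, 1, -10], "roll": 0, "fingers": 1}, {"translation": [3, 2.5, -10], "roll": 0, "fingers": 1}, {"translation": [5, 4, -10], "roll": 0, "fingers": 1}, {"translation": [7, 5.5, -10], "roll": 0, "fingers": 1}, {"translation": [9, 7, -10], "roll": 0, "fingers": 1}, {"translation": [11, 8.5, -10], "roll": 0, "fingers": 1}, {"translation": [13, 10, -10], "roll": 0, "fingers": 1}, {"translation": [15, 11.5, -9], "roll": 0, "fingers": 1}, {"translation": [16.3, 12.3, -7], "roll": 0, "fingers": 1}, {"translation": [16.7, 12.5, -5], "roll": 0, "fingers": 1}, {"translation": [16.7, 12.5, -3.5], "roll": 0, "fingers": 1}, {"translation": [16.7, 12.5, -3], "roll": 0, "fingers": 1}, {"translation": [16.7, 12.5, -3], "roll": 0, "fingers": 1}, {"translation": [16.7, 12.5, -3], "roll": 0, "fingers": 1}])

```text
clock: 4.2
eef_pos: [0.5782, 0.1679, 0.081]
tool_rot: [0.707, 0.707, 0.0, 0.0]
ft_force: [0.2, -0.1, -1.1]
grip_width: 0.0359
```

Run:
```python
from h import *
a=[]
for n in('scene','side'):
    c=shot(n,n+'2.png'); u,v=proj(c,[.577,.168,.06]).astype(int); w=50
    i=cv2.imread(f'pics/{n}2.png'); a.append(cv2.resize(i[v-w:v+w,u-w:u+w],(400,400),interpolation=cv2.INTER_CUBIC)); print(n,u,v)
cv2.imwrite('pics/p2.png',np.hstack(a)); print(bot.get_obs()['eef_pos'],bot.get_obs()['grip_width'])
```

```text
scene 223 156
side 255 174
[0.57899591 0.16797892 0.08199656] 0.03611040516936471
```

View pics/p2.png

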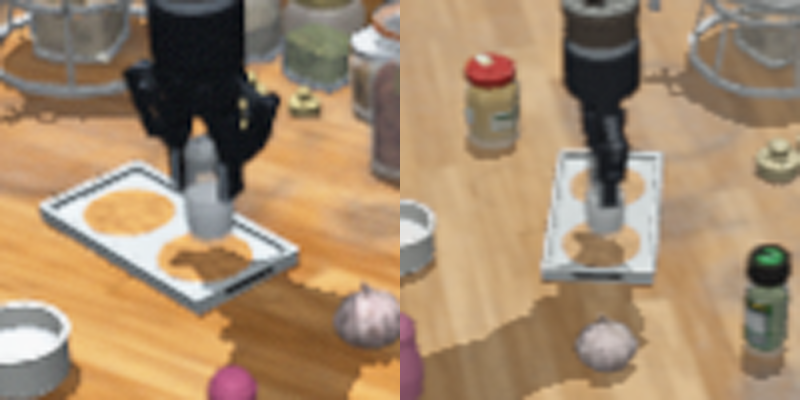

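Request:
play_rows(motion=[{"translation": [0, 0, 0.8], "roll": 0, "fingers": 1}, {"translation": [0, 0, 1.5], "roll": 0, "fingers": 1}, {"translation": [0, 0, 1.9], "roll": 0, "fingers": 1}, {"translation": [0, 0, 2.1], "roll": 0, "fingers": 1}, {"translation": [0, 0, 2.2], "roll": 0, "fingers": 1}, {"translation": [0, 0, 2.2], "roll": 0, "fingers": 1}, {"translation": [0, 0, 2.2], "roll": 0, "fingers": 0}, {"translation": [0, 0, 2.2], "roll": 0, "fingers": -0.5}, {"translation": [0, 0, 2.2], "roll": 0, "fingers": -0.8}, {"translation": [0, 0, 2.2], "roll": 0, "fingers": -1}, {"translation": [0, 0, 2.2], "roll": 0, "fingers": -1}, {"translation": [0, 0, 2.2], "roll": 0, "fingers": -1}])

```text
clock: 5.3
eef_pos: [0.5779, 0.168, 0.058]
tool_rot: [0.707, 0.707, -0.0, -0.0]
ft_force: [0.1, 0.3, -0.0]
grip_width: 0.0856
```

Request:
play_rows(motion=[{"translation": [0, 0, -2], "roll": 0, "fingers": -1}, {"translation": [0, 0, -5], "roll": 0, "fingers": -1}, {"translation": [0, 0, -8.5], "roll": 0, "fingers": -1}, {"translation": [1, 0, -12], "roll": 7, "fingers": -1}, {"translation": [3, -1, -13], "roll": 14, "fingers": -1}, {"translation": [5, -2, -13], "roll": 21, "fingers": -1}, {"translation": [7.5, -3, -13], "roll": 28, "fingers": -1}, {"translation": [10, -4, -13], "roll": 35, "fingers": -1}, {"translation": [12.5, -5, -13], "roll": 42, "fingers": -1}, {"translation": [15, -6, -13], "roll": 49, "fingers": -1}, {"translation": [17.5, -7, -13], "roll": 56, "fingers": -1}, {"translation": [20, -7.2, -13], "roll": 63, "fingers": -1}, {"translation": [22, -7.2, -13], "roll": 70, "fingers": -1}, {"translation": [23, -7.2, -13], "roll": 77, "fingers": -1}, {"translation": [23, -7.2, -13], "roll": 84, "fingers": -1}, {"translation": [23, -7.2, -13], "roll": 90, "fingers": -1}, {"translation": [23, -7.2, -13], "roll": 90, "fingers": -1}, {"translation": [23, -7.2, -13], "roll": 90, "fingers": -1}])

```text
clock: 6.8
eef_pos: [0.5059, 0.398, 0.188]
tool_rot: [1.0, 0.001, -0.0, 0.0]
ft_force: [-0.2, -0.6, 0.4]
grip_width: 0.0859
```

Run:
```python
from h import *
c=shot('wrist','w3.png'); i=cv2.imread('pics/w3.png')
cv2.imwrite('pics/w3b.png',cv2.resize(i,(800,600),interpolation=cv2.INTER_CUBIC))
d=load('side2.png'); print('honey side',at(d,227.75,140.5,.086))
print(bot.get_obs()['eef_pos'])
d=shot('side','side3.png'); i=cv2.imread('pics/side3.png'); u,v=proj(d,[.577,.168,.06]).astype(int); w=50
print(u-w,v-w);cv2.imwrite('pics/p3.png',cv2.resize(i[v-w:v+w,u-w:u+w],(500,500),interpolation=cv2.INTER_CUBIC))
```

```text
honey side [0.506  0.4012 0.086 ]
[0.50594283 0.39787014 0.18812068]
205 124
```

View pics/w3b.png

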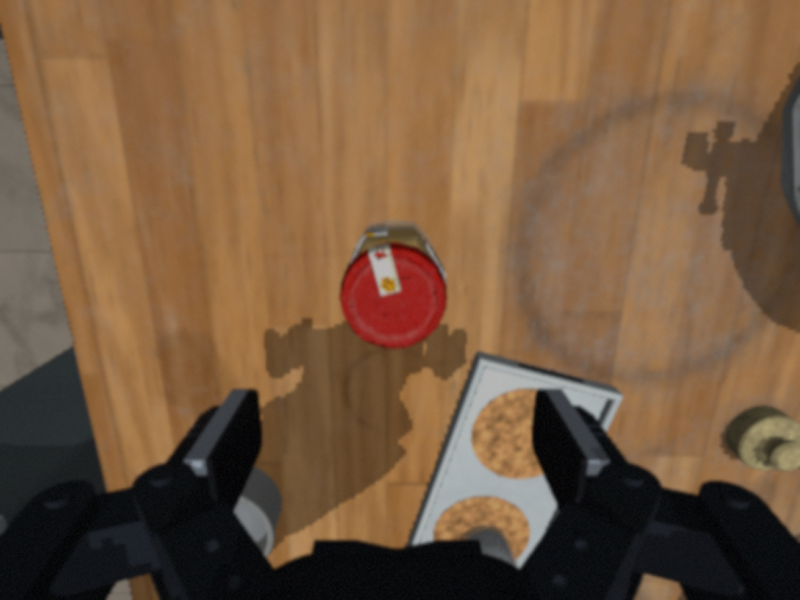

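View pics/p3.png

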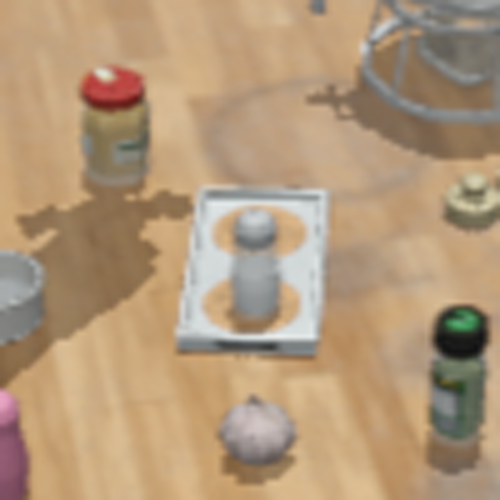

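Honey lid centre at (394,295), directly under the tool and clear of the ramekin at (255,510). In the side crop the salt stands upright on the right pad. I'll check how well it is centred.

Run:
```python
from h import *
s=800/512;c=load('w3.png');d=load('side3.png')
print('honey',at(c,394/s,295/s,.086),'wL',at(c,525/s,434/s,.008))
q=lambda x,y,z:at(d,205+x/5,124+y/5,z)
print('salt base bottom',q(254,331,.008),'left',q(231,310,.008),'right',q(278,310,.008),'dome top',q(256,211,.098))
print('pad R bottom',q(250,337,.008),'L/R edge',q(202,306,.008),q(300,304,.008))
print('tray corners top rim',q(198,187,.016),q(328,189,.016),q(316,355,.016),q(177,352,.016))
```

```text
honey [0.5042 0.4049 0.086 ] wL [0.6035 0.2696 0.008 ]
salt base bottom [0.5716 0.1352 0.008 ] left [0.5593 0.1661 0.008 ] right [0.5957 0.158  0.008 ] dome top [0.5812 0.1685 0.098 ]
pad R bottom [0.567  0.1283 0.008 ] L/R edge [0.5378 0.1764 0.008 ] [0.6144 0.1619 0.008 ]
tray corners top rim [0.5639 0.3325 0.016 ] [0.6704 0.3051 0.016 ] [0.6099 0.0846 0.016 ] [0.5063 0.1116 0.016 ]
```

Request:
play_rows(motion=[{"translation": [-0.1, -0.3, 2.5], "roll": 0, "fingers": -1}, {"translation": [-0.1, -0.3, 5.5], "roll": 0, "fingers": -1}, {"translation": [-0.1, -0.3, 8.5], "roll": 0, "fingers": -1}, {"translation": [-0.1, -0.3, 11], "roll": 0, "fingers": -1}, {"translation": [-0.1, -0.3, 13], "roll": 0, "fingers": -1}, {"translation": [-0.1, -0.3, 14], "roll": 0, "fingers": -1}, {"translation": [-0.1, -0.3, 14.4], "roll": 0, "fingers": -1}, {"translation": [-0.1, -0.3, 14.4], "roll": 0, "fingers": -0.6}, {"translation": [-0.1, -0.3, 14.4], "roll": 0, "fingers": -0.2}, {"translation": [-0.1, -0.3, 14.4], "roll": 0, "fingers": 1}, {"translation": [-0.1, -0.3, 14.4], "roll": 0, "fingers": 1}, {"translation": [-0.1, -0.3, 14.4], "roll": 0, "fingers": 1}, {"translation": [-0.1, -0.3, 14.4], "roll": 0, "fingers": 1}, {"translation": [-0.1, -0.3, 14.4], "roll": 0, "fingers": 1}])

```text
clock: 8.07
eef_pos: [0.5061, 0.402, 0.0466]
tool_rot: [1.0, 0.0, 0.001, -0.001]
ft_force: [-0.8, -0.6, 7.3]
grip_width: 0.0588
```

Request:
play_rows(motion=[{"translation": [0, 0, -1], "roll": 0, "fingers": 1}, {"translation": [0, 0, -3], "roll": 0, "fingers": 1}, {"translation": [0, 0, -5], "roll": 0, "fingers": 1}, {"translation": [0.5, 1, -6.5], "roll": 0, "fingers": 1}, {"translation": [2, 3, -7], "roll": 0, "fingers": 1}, {"translation": [4, 5.5, -7], "roll": 0, "fingers": 1}, {"translation": [6, 8, -7], "roll": 0, "fingers": 1}, {"translation": [8, 10.5, -7], "roll": 0, "fingers": 1}, {"translation": [9.5, 12.5, -7], "roll": 0, "fingers": 1}, {"translation": [10, 13.5, -5.5], "roll": 0, "fingers": 1}, {"translation": [10, 13.5, -4], "roll": 0, "fingers": 1}, {"translation": [10, 13.5, -2.5], "roll": 0, "fingers": 1}, {"translation": [10, 13.5, -1.5], "roll": 0, "fingers": 1}, {"translation": [10, 13.5, -1], "roll": 0, "fingers": 1}, {"translation": [10, 13.5, -0.8], "roll": 0, "fingers": 1}, {"translation": [10, 13.5, -0.8], "roll": 0, "fingers": 1}, {"translation": [10, 13.5, -0.8], "roll": 0, "fingers": 1}])

```text
clock: 9.48
eef_pos: [0.6044, 0.2655, 0.0543]
tool_rot: [1.0, 0.0, -0.0, 0.001]
ft_force: [-3.5, -3.9, 4.7]
grip_width: 0.0591
```

Request:
play_rows(motion=[{"translation": [0, 0, 0], "roll": 0, "fingers": 0}, {"translation": [0, 0, 0], "roll": 0, "fingers": -0.6}, {"translation": [0, 0, 0], "roll": 0, "fingers": -1}, {"translation": [0, 0, 0], "roll": 0, "fingers": -1}, {"translation": [0, 0, 0], "roll": 0, "fingers": -1}, {"translation": [0, 0, -2], "roll": 0, "fingers": -1}, {"translation": [0, 0, -5], "roll": 0, "fingers": -1}, {"translation": [0, 0, -8], "roll": 0, "fingers": -1}, {"translation": [0, 0, -11], "roll": 0, "fingers": -1}, {"translation": [0, 0, -14], "roll": 0, "fingers": -1}, {"translation": [0, 0, -15], "roll": 0, "fingers": -1}, {"translation": [0, 0, -15], "roll": 0, "fingers": -1}])

```text
clock: 10.48
eef_pos: [0.6071, 0.267, 0.2067]
tool_rot: [1.0, 0.0, 0.004, -0.002]
ft_force: [0.2, 0.0, -0.2]
grip_width: 0.0854
```

Request:
play_rows(motion=[{"translation": [-0.3, 2, 0], "roll": 0, "fingers": -1}, {"translation": [-0.9, 5.5, 0], "roll": 0, "fingers": -1}, {"translation": [-1.5, 9.5, 0], "roll": 0, "fingers": -1}, {"translation": [-2, 13.5, 0], "roll": 0, "fingers": -1}, {"translation": [-2.7, 17.5, 0], "roll": 0, "fingers": -1}, {"translation": [-3.4, 21.5, 0], "roll": 0, "fingers": -1}, {"translation": [-4, 25.5, 0], "roll": 0, "fingers": -1}, {"translation": [-4.6, 29.5, 0], "roll": 0, "fingers": -1}, {"translation": [-5.2, 33.5, 0], "roll": 0, "fingers": -1}, {"translation": [-5.9, 37.5, 0], "roll": 0, "fingers": -1}, {"translation": [-6.5, 41.5, 0], "roll": 0, "fingers": -1}, {"translation": [-7.1, 45.5, 0], "roll": 0, "fingers": -1}, {"translation": [-7.7, 49.5, 0], "roll": 0, "fingers": -1}, {"translation": [-8.4, 53.5, 0], "roll": 0, "fingers": -1}, {"translation": [-9, 57.5, 0], "roll": 0, "fingers": -1}, {"translation": [-9.7, 61.5, 0], "roll": 0, "fingers": -1}, {"translation": [-10.1, 64, 0], "roll": 0, "fingers": -1}, {"translation": [-10.3, 65.8, 0.5], "roll": 0, "fingers": -1}, {"translation": [-10.3, 65.8, 1], "roll": 0, "fingers": -1}, {"translation": [-10.3, 65.8, 1], "roll": 0, "fingers": -1}])

```text
clock: 12.15
eef_pos: [0.5007, -0.3915, 0.1888]
tool_rot: [1.0, -0.001, -0.002, -0.002]
ft_force: [-0.9, -0.6, -0.8]
grip_width: 0.0854
```

Run:
```python
from h import *
c=shot('wrist','w4.png'); i=cv2.imread('pics/w4.png')
S=shot('scene','scene4.png');D=shot('side','side4.png')
def cr(f,c,P,w=50):
    i=cv2.imread('pics/'+f); u,v=proj(c,P).astype(int); print(f,u-w,v-w); return cv2.resize(i[v-w:v+w,u-w:u+w],(300,300),interpolation=cv2.INTER_CUBIC)
P=[.592,.217,.04]
col=np.vstack([cr('scene4.png',S,P),cr('side4.png',D,P)])
cv2.imwrite('pics/p4.png',np.hstack([cv2.resize(i,(500,375)),np.zeros((375,0,3),np.uint8)]) if 0 else np.hstack([np.vstack([cv2.resize(i,(500,375),interpolation=cv2.INTER_CUBIC),np.zeros((225,500,3),np.uint8)]),col]))
print(bot.get_obs()['eef_pos'])
```

```text
scene4.png 164 106
side4.png 206 121
[ 0.50223203 -0.39024255  0.19148033]
```

View pics/p4.png

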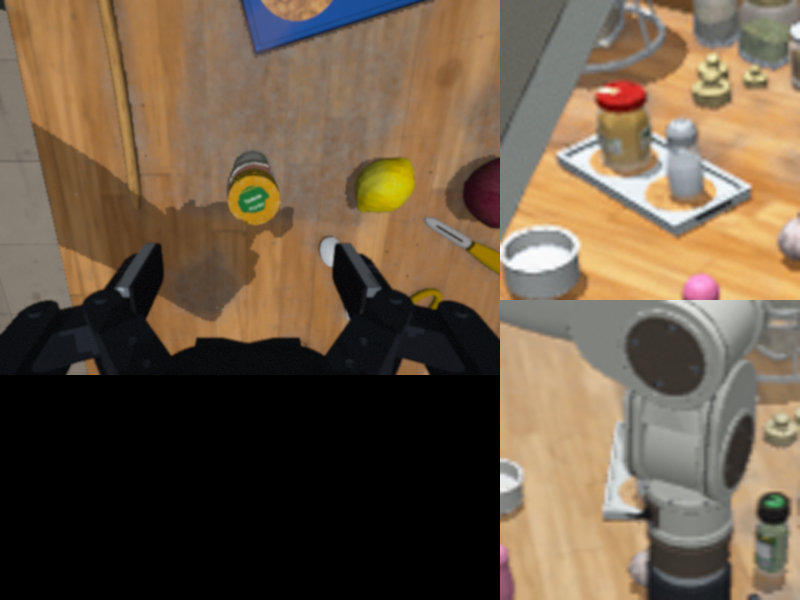

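Honey and salt stand upright on their pads. In the wrist view the yellow cap centre is at (255,199), and the lemon at (385,185) is clear of the fingers.

Run:
```python
from h import *
s=500/512;c=load('w4.png'); print('yellow',at(c,255/s,199/s,.106),'lemon',at(c,385/s,185/s,.03))
S=load('scene4.png'); q=lambda x,y,z:at(S,164+(x-500)/3,106+y/3,z)
print('honey lid',q(621,93,.094),'honey base front',q(628,172,.008),'salt dome',q(681,128,.095),'salt base front',q(686,201,.008))
```

```text
yellow [ 0.5055 -0.3899  0.106 ] lemon [ 0.6399 -0.4028  0.03  ]
honey lid [0.6043 0.2622 0.094 ] honey base front [0.5829 0.245  0.008 ] salt dome [0.5703 0.1592 0.095 ] salt base front [0.5644 0.1543 0.008 ]
```

Request:
play_rows(motion=[{"translation": [0.2, 0.1, 2.5], "roll": 0, "fingers": -1}, {"translation": [0.2, 0.1, 5.5], "roll": 0, "fingers": -1}, {"translation": [0.2, 0.1, 8.5], "roll": 0, "fingers": -1}, {"translation": [0.2, 0.1, 11], "roll": 0, "fingers": -1}, {"translation": [0.2, 0.1, 12.5], "roll": 0, "fingers": -1}, {"translation": [0.2, 0.1, 13.1], "roll": 0, "fingers": -1}, {"translation": [0.2, 0.1, 13.1], "roll": 0, "fingers": -1}, {"translation": [0.2, 0.1, 13.1], "roll": 0, "fingers": -0.4}, {"translation": [0.2, 0.1, 13.1], "roll": 0, "fingers": 0}, {"translation": [0.2, 0.1, 13.1], "roll": 0, "fingers": 0.4}, {"translation": [0.2, 0.1, 13.1], "roll": 0, "fingers": 1}, {"translation": [0.2, 0.1, 13.1], "roll": 0, "fingers": 1}, {"translation": [0.2, 0.1, 13.1], "roll": 0, "fingers": 1}, {"translation": [0.2, 0.1, 13.1], "roll": 0, "fingers": 1}])

```text
clock: 13.47
eef_pos: [0.5051, -0.3938, 0.0634]
tool_rot: [1.0, -0.0, 0.002, 0.001]
ft_force: [-0.1, 0.4, 6.3]
grip_width: 0.0399
```

Request:
play_rows(motion=[{"translation": [0, 0, -1], "roll": 0, "fingers": 1}, {"translation": [0, 0, -3], "roll": 0, "fingers": 1}, {"translation": [0, -0.5, -5.5], "roll": 0, "fingers": 1}, {"translation": [1, -2, -7], "roll": 0, "fingers": 1}, {"translation": [2.5, -4, -7], "roll": 0, "fingers": 1}, {"translation": [4, -6.5, -7], "roll": 0, "fingers": 1}, {"translation": [5.8, -9, -7], "roll": 0, "fingers": 1}, {"translation": [7.5, -11.5, -7], "roll": 0, "fingers": 1}, {"translation": [9.2, -14, -7], "roll": 0, "fingers": 1}, {"translation": [10.9, -16.5, -7], "roll": 0, "fingers": 1}, {"translation": [12.4, -18.9, -7], "roll": 0, "fingers": 1}, {"translation": [13.4, -20.4, -6], "roll": 0, "fingers": 1}, {"translation": [13.7, -20.9, -4.5], "roll": 0, "fingers": 1}, {"translation": [13.7, -20.9, -3], "roll": 0, "fingers": 1}, {"translation": [13.7, -20.9, -2], "roll": 0, "fingers": 1}, {"translation": [13.7, -20.9, -1.2], "roll": 0, "fingers": 1}, {"translation": [13.7, -20.9, -0.8], "roll": 0, "fingers": 1}, {"translation": [13.7, -20.9, -0.8], "roll": 0, "fingers": 1}, {"translation": [13.7, -20.9, -0.8], "roll": 0, "fingers": 1}])

```text
clock: 15.05
eef_pos: [0.6405, -0.1842, 0.0711]
tool_rot: [1.0, -0.0, 0.0, -0.0]
ft_force: [-3.5, 1.8, 4.8]
grip_width: 0.0399
```

Request:
play_rows(motion=[{"translation": [0, 0, 0], "roll": 0, "fingers": 0}, {"translation": [0, 0, 0], "roll": 0, "fingers": -0.6}, {"translation": [0, 0, 0], "roll": 0, "fingers": -1}, {"translation": [0, 0, 0], "roll": 0, "fingers": -1}, {"translation": [0, 0, 0], "roll": 0, "fingers": -1}, {"translation": [0, 0, -2], "roll": 0, "fingers": -1}, {"translation": [0, 0, -5], "roll": 0, "fingers": -1}, {"translation": [0, 0, -8], "roll": 0, "fingers": -1}, {"translation": [0, 0, -11], "roll": 0, "fingers": -1}, {"translation": [0, 0, -12], "roll": 0, "fingers": -1}, {"translation": [0, 0, -12], "roll": 0, "fingers": -1}])

```text
clock: 15.97
eef_pos: [0.6432, -0.1847, 0.1936]
tool_rot: [1.0, -0.0, 0.004, 0.001]
ft_force: [0.7, 0.0, -0.2]
grip_width: 0.0856
```

Request:
play_rows(motion=[{"translation": [0.3, -1, 0], "roll": -7, "fingers": -1}, {"translation": [0.8, -3, 0], "roll": -14, "fingers": -1}, {"translation": [1.4, -5, 0], "roll": -21, "fingers": -1}, {"translation": [2, -7, 0], "roll": -28, "fingers": -1}, {"translation": [2.6, -9, 0], "roll": -35, "fingers": -1}, {"translation": [3.2, -11, 0], "roll": -42, "fingers": -1}, {"translation": [3.8, -13, 0], "roll": -49, "fingers": -1}, {"translation": [4.3, -15, 0], "roll": -56, "fingers": -1}, {"translation": [4.7, -16.5, 0], "roll": -63, "fingers": -1}, {"translation": [4.9, -17.4, 0], "roll": -70, "fingers": -1}, {"translation": [4.9, -17.4, 0], "roll": -77, "fingers": -1}, {"translation": [4.9, -17.4, 0], "roll": -84, "fingers": -1}, {"translation": [4.9, -17.4, 0], "roll": -90, "fingers": -1}, {"translation": [4.9, -17.4, 0], "roll": -90, "fingers": -1}, {"translation": [4.9, -17.4, 0], "roll": -90, "fingers": -1}, {"translation": [4.9, -17.4, 0], "roll": -90, "fingers": -1}])

```text
clock: 17.3
eef_pos: [0.6895, -0.0101, 0.1879]
tool_rot: [0.708, 0.706, -0.001, -0.001]
ft_force: [0.3, 0.8, 0.4]
grip_width: 0.0853
```

Run:
```python
from h import *
c=shot('wrist','w5.png'); i=cv2.imread('pics/w5.png')
S=shot('scene','scene5.png');D=shot('side','side5.png')
def cr(f,c,P,w=50):
    i=cv2.imread('pics/'+f); u,v=proj(c,P).astype(int); print(f,u-w,v-w); return cv2.resize(i[v-w:v+w,u-w:u+w],(300,300),interpolation=cv2.INTER_CUBIC)
P=[.594,-.197,.04]
col=np.vstack([cr('scene5.png',S,P),cr('side5.png',D,P)])
cv2.imwrite('pics/p5.png',np.hstack([np.vstack([cv2.resize(i,(500,375),interpolation=cv2.INTER_CUBIC),np.zeros((225,500,3),np.uint8)]),col]))
print(bot.get_obs()['eef_pos'],bot.get_obs()['joint_pos'].round(2))
```

```text
scene5.png 280 140
side5.png 232 190
[ 0.68987716 -0.01013774  0.18890143] [-0.01  0.66  0.51  1.42  0.   -0.01]
```

View pics/p5.png

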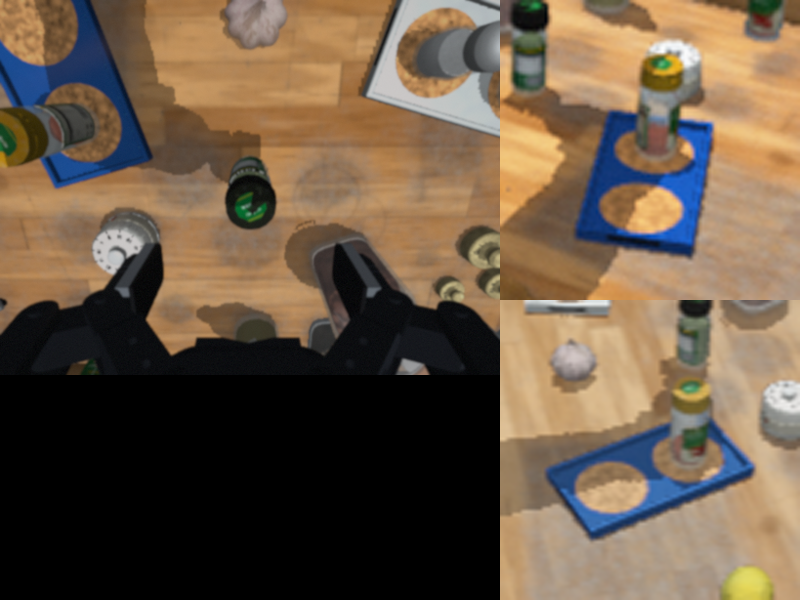

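Yellow stands upright on the back pad. The black cap centre is at (251,201); the canister at (340,260) and the pot at (127,245) are neighbours, so I'll check the clearance.

Run:
```python
from h import *
s=500/512;c=load('w5.png'); print('black',at(c,251/s,201/s,.105))
for z in (0,.06,.12): print('canister near/left',at(c,330/s,237/s,z),at(c,314/s,255/s,z),'pot right',at(c,158/s,235/s,min(z,.06)))
S=load('scene5.png'); D=load('side5.png')
q=lambda x,y,z:at(S,280+(x-500)/3,140+y/3,z); r=lambda x,y,z:at(D,232+(x-500)/3,190+(y-300)/3,z)
print('yel cap',q(662,62,.114),'base front',q(656,159,.008),'pads',q(655,150,.008),q(641,208,.008))
print('yel cap',r(692,388,.114),'base front',r(689,466,.008),'pads',r(688,456,.008),r(611,487,.008))
```

```text
black [ 0.6891 -0.0077  0.105 ]
canister near/left [0.7751 0.0879 0.    ] [0.7995 0.0704 0.    ] pot right [ 0.7718 -0.1174  0.    ]
canister near/left [0.7436 0.0693 0.06  ] [0.7634 0.0552 0.06  ] pot right [ 0.7409 -0.097   0.06  ]
canister near/left [0.7121 0.0507 0.12  ] [0.7273 0.0399 0.12  ] pot right [ 0.7409 -0.097   0.06  ]
yel cap [ 0.6414 -0.1837  0.114 ] base front [ 0.6285 -0.191   0.008 ] pads [ 0.6428 -0.1837  0.008 ] [ 0.545  -0.2114  0.008 ]
yel cap [ 0.6415 -0.1851  0.114 ] base front [ 0.6391 -0.1967  0.008 ] pads [ 0.6423 -0.1807  0.008 ] [ 0.5455 -0.2106  0.008 ]
```

Request:
play_rows(motion=[{"translation": [0, 0.1, 2.5], "roll": 0, "fingers": -1}, {"translation": [0, 0.1, 5.5], "roll": 0, "fingers": -1}, {"translation": [0, 0.1, 8.5], "roll": 0, "fingers": -1}, {"translation": [0, 0.1, 11], "roll": 0, "fingers": -1}, {"translation": [0, 0.1, 12.4], "roll": 0, "fingers": -1}, {"translation": [0, 0.1, 12.9], "roll": 0, "fingers": -1}, {"translation": [0, 0.1, 12.9], "roll": 0, "fingers": -1}, {"translation": [0, 0.1, 12.9], "roll": 0, "fingers": -0.4}, {"translation": [0, 0.1, 12.9], "roll": 0, "fingers": 0}, {"translation": [0, 0.1, 12.9], "roll": 0, "fingers": 0.4}, {"translation": [0, 0.1, 12.9], "roll": 0, "fingers": 1}, {"translation": [0, 0.1, 12.9], "roll": 0, "fingers": 1}, {"translation": [0, 0.1, 12.9], "roll": 0, "fingers": 1}, {"translation": [0, 0.1, 12.9], "roll": 0, "fingers": 1}])

```text
clock: 18.62
eef_pos: [0.6922, -0.0098, 0.0623]
tool_rot: [0.707, 0.707, 0.001, 0.001]
ft_force: [-1.2, 0.6, 6.1]
grip_width: 0.0391
```

Request:
play_rows(motion=[{"translation": [0, 0, -1], "roll": 0, "fingers": 1}, {"translation": [0, 0, -3], "roll": 0, "fingers": 1}, {"translation": [0, -0.5, -6], "roll": 0, "fingers": 1}, {"translation": [-0.5, -2, -8], "roll": 0, "fingers": 1}, {"translation": [-1.5, -5, -9], "roll": 0, "fingers": 1}, {"translation": [-3, -8, -9], "roll": 0, "fingers": 1}, {"translation": [-5, -11, -9], "roll": 0, "fingers": 1}, {"translation": [-8, -13.5, -9], "roll": 0, "fingers": 1}, {"translation": [-11, -14.6, -9], "roll": 0, "fingers": 1}, {"translation": [-14, -14.6, -9], "roll": 0, "fingers": 1}, {"translation": [-17, -14.6, -8.5], "roll": 0, "fingers": 1}, {"translation": [-19.2, -14.6, -7], "roll": 0, "fingers": 1}, {"translation": [-20.2, -14.6, -5], "roll": 0, "fingers": 1}, {"translation": [-20.2, -14.6, -3.2], "roll": 0, "fingers": 1}, {"translation": [-20.2, -14.6, -2], "roll": 0, "fingers": 1}, {"translation": [-20.2, -14.6, -1.2], "roll": 0, "fingers": 1}, {"translation": [-20.2, -14.6, -0.8], "roll": 0, "fingers": 1}, {"translation": [-20.2, -14.6, -0.8], "roll": 0, "fingers": 1}, {"translation": [-20.2, -14.6, -0.8], "roll": 0, "fingers": 1}])

```text
clock: 20.2
eef_pos: [0.5446, -0.2117, 0.0695]
tool_rot: [0.707, 0.707, -0.0, -0.0]
ft_force: [-3.2, 0.7, 6.4]
grip_width: 0.0392
```

Request:
play_rows(motion=[{"translation": [0, 0, 0], "roll": 0, "fingers": 0}, {"translation": [0, 0, 0], "roll": 0, "fingers": -0.6}, {"translation": [0, 0, 0], "roll": 0, "fingers": -1}, {"translation": [0, 0, 0], "roll": 0, "fingers": -1}, {"translation": [0, 0, 0], "roll": 0, "fingers": -1}, {"translation": [0, 0, -2], "roll": 0, "fingers": -1}, {"translation": [0, 0, -5], "roll": 0, "fingers": -1}, {"translation": [0, 0, -8], "roll": 0, "fingers": -1}, {"translation": [0, 0, -11], "roll": 0, "fingers": -1}, {"translation": [0, 0, -14], "roll": 0, "fingers": -1}, {"translation": [2, -1, -17], "roll": 0, "fingers": -1}, {"translation": [5, -3, -19], "roll": 0, "fingers": -1}, {"translation": [9, -4, -20], "roll": 0, "fingers": -1}, {"translation": [13, -5, -20], "roll": 0, "fingers": -1}, {"translation": [17, -6, -20], "roll": 0, "fingers": -1}, {"translation": [20, -8, -20], "roll": 0, "fingers": -1}, {"translation": [21, -8, -20], "roll": 0, "fingers": -1}, {"translation": [21, -8, -20], "roll": 0, "fingers": -1}])

```text
clock: 21.7
eef_pos: [0.4644, 0.0002, 0.2687]
tool_rot: [0.706, 0.709, 0.0, 0.0]
ft_force: [0.6, -0.0, 1.0]
grip_width: 0.0854
```

Run:
```python
from h import *
for n in('scene','side','wrist'):shot(n,n+'6.png')
def cr(f,P,w=50):
    c=load(f); i=cv2.imread('pics/'+f); u,v=proj(c,P).astype(int); print(f,u-w,v-w); return cv2.resize(i[v-w:v+w,u-w:u+w],(300,300),interpolation=cv2.INTER_CUBIC)
A=[.592,.217,.04];B=[.594,-.197,.04]
cv2.imwrite('pics/p6.png',np.vstack([np.hstack([cr('scene6.png',A),cr('side6.png',A)]),np.hstack([cr('scene6.png',B),cr('side6.png',B)])]))
```

```text
scene6.png 164 106
side6.png 206 121
scene6.png 280 140
side6.png 232 190
```

View pics/p6.png

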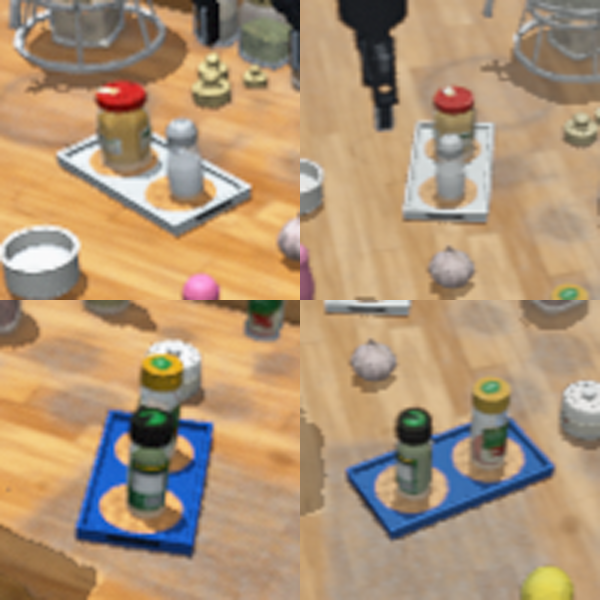

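All four stand upright on their pads. Last, a numeric check of the centring.

Run:
```python
from h import *
S=load('scene6.png');D=load('side6.png')
w=np.array([.577,.168]);b=np.array([.594,-.197])
def fr(n,c,ox,oy,x,y,z,k):
    P=at(c,ox+x/3,oy+y/3,z)[:2]
    o,a=((np.array([.592,.2165]),-.3),(np.array([.594,-.197]),.286))[k]
    d=P-o; print(n,P,(np.array([[np.cos(a),np.sin(a)],[-np.sin(a),np.cos(a)]])@d*1000).round(0))
fr('honey S',S,164,106,121,93,.094,0); fr('honey D',D,206,121,155,95,.094,0)
fr('salt S',S,164,106,182,127,.096,0); fr('salt D',D,206,121,152,142,.096,0)
fr('black S',S,280,140,153,117,.113,1); fr('black D',D,232,190,114,117,.113,1)
fr('yel S',S,280,140,162,61,.114,1); fr('yel D',D,232,190,192,88,.114,1)
print('pads'); fr('wL S',S,164,106,124,159,.008,0)
fr('wR D',D,206,121,149,189,.008,0)
o=bot.get_obs(); print(o['clock'],o['ft_force'])
```

```text
honey S [0.6043 0.2622] [-2. 47.]
honey D [0.6077 0.2676] [-0. 53.]
salt S [0.5711 0.1585] [ -3. -62.]
salt D [0.5806 0.1568] [  7. -60.]
black S [ 0.5478 -0.2148] [-49.  -4.]
black D [ 0.5481 -0.2118] [-48.  -1.]
yel S [ 0.6432 -0.183 ] [51. -0.]
yel D [ 0.6415 -0.1851] [49. -2.]
pads
wL S [0.6039 0.2657] [-3. 51.]
wR D [0.5793 0.1753] [  0. -43.]
21.85 [-0.143536    0.65832749 -0.32913153]
```

The salt's y reads near its limit in both views (−60 and −62 against −64 allowed). I'll take one closer look from above.

Request:
play_rows(motion=[{"translation": [1.5, 1.5, 0], "roll": 0, "fingers": -1}, {"translation": [4, 4, 0], "roll": 0, "fingers": -1}, {"translation": [7, 6, 0], "roll": 0, "fingers": -1}, {"translation": [10, 9, 0], "roll": 0, "fingers": -1}, {"translation": [13, 12, 0], "roll": 0, "fingers": -1}, {"translation": [16, 14.5, 0], "roll": 0, "fingers": -1}, {"translation": [16.8, 15.6, 0], "roll": 0, "fingers": -1}, {"translation": [16.8, 15.6, 0], "roll": 0, "fingers": -1}, {"translation": [16.8, 15.6, 0], "roll": 0, "fingers": -1}, {"translation": [16.8, 15.6, 0], "roll": 0, "fingers": -1}])

```text
clock: 22.68
eef_pos: [0.621, 0.1641, 0.2677]
tool_rot: [0.708, 0.706, -0.001, -0.0]
ft_force: [0.7, -1.1, 0.2]
grip_width: 0.0853
```

Run:
```python
from h import *
c=shot('wrist','w7.png'); i=cv2.imread('pics/w7.png'); u,v=proj(c,[.585,.19,.03]).astype(int); print(u,v)
x=max(u-130,0);y=max(v-110,0);j=i[y:y+220,x:x+260];print(x,y,j.shape)
cv2.imwrite('pics/w7b.png',cv2.resize(j,None,fx=3,fy=3-.3,interpolation=cv2.INTER_CUBIC) if 0 else cv2.resize(j,None,fx=2.7,fy=2.7,interpolation=cv2.INTER_CUBIC))
```

```text
275 132
145 22 (220, 260, 3)
```

View pics/w7b.png

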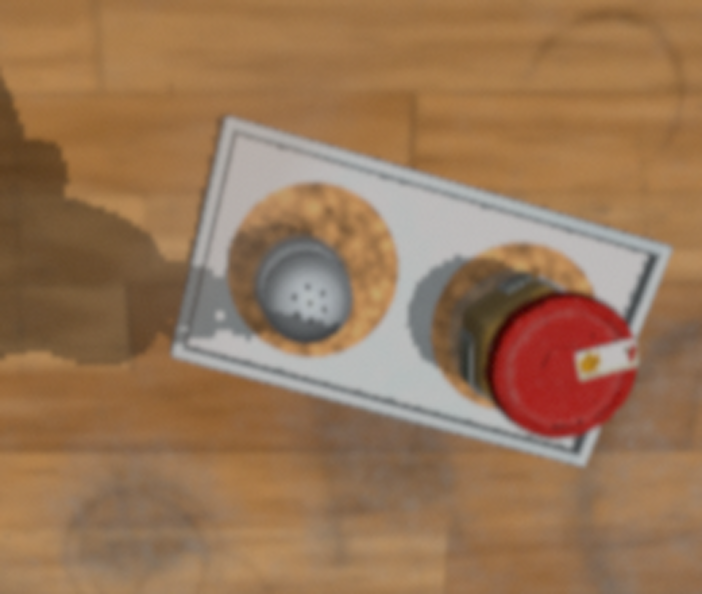

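Run:
```python
from h import *
c=load('w7.png'); f=lambda x,y,z:at(c,145+x/2.7,22+y/2.7,z)[:2]
R=lambda d:(np.array([[np.cos(.3),-np.sin(.3)],[np.sin(.3),np.cos(.3)]])@d*1000).round(1)
p=f(313,270,.008);L=f(516,327,.008); print('padR',p,'L',L)
for n,q in [('dome',f(309,292,.09)),('holes',f(313,297,.096)),('body',f(305,283,.07))]: print(n,q,R(q-p))
print('lid',R(f(566,365,.094)-L)); print(bot.get_obs()['eef_pos'])
print('left edge/right edge body', [R(f(x,285,.04)-p) for x in (258,352)])
```

```text
padR [0.5752 0.1732] L [0.602  0.2699]
dome [0.5758 0.1698] [ 1.6 -3.1]
holes [0.577  0.1712] [ 2.3 -1.4]
body [0.5747 0.1686] [ 0.9 -4.5]
lid [ 1.7 -3. ]
[0.62079366 0.16407714 0.26828709]
left edge/right edge body [array([ 10.5, -22.3]), array([-1.4, 16.3])]
```

The pad and salt taken from the same picture put the salt within about 5 mm of its pad centre, and the honey within 3 mm. Handing in.

```bash
python3 -c "
from workcell import bot
print(bot.job_done())"
```

```text
the job is handed in; nothing more can be done
None
```

All four jars are on their pads, standing upright, and I handed the job in at about 23 s on the robot's clock. `job_done()` gives no verdict, so the result rests on my own picture checks.

| Jar | Pad | Last measured offset from pad centre |
|---|---|---|
| Honey | white tray, left | about 3 mm |
| Salt | white tray, right | 2–5 mm (wrist camera) |
| Black-capped spice | blue tray, front | up to 4 mm |
| Yellow-capped spice | blue tray, back | up to 2 mm |

- **Checks that disagreed:** The scene and side views put the salt 10–12 mm off along the tray, still inside the 14 mm limit. Those readings depend on which height on the dome I assumed. I trusted the wrist picture because it shows pad and jar together.
- **Bystanders:** The garlic, lemon and ramekin looked undisturbed in the pictures; I did not measure their positions again at the end.
- **Gripper:** It ended open and clear, well above the trays.

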